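# Dock the thermometer probe

## Robot

A 6-joint arm with a two-finger parallel gripper is mounted at the origin on the work surface. World frame = base frame: x ahead of the robot, y to its left, z up, the work surface at z = 0. Lengths are in m, angles in rad, forces in N, time in s.
With the tool pointing down it reaches from about 0.25 to 0.725 m from the base axis. Payload 4 kg.
Tool frame: the origin (TCP) lies on the centre line of the jaws, within the pads' length; the fingertips stand tip_reach ahead of it and the grasp point (between the pads) lies 5 mm behind it (tip_reach is the distance from the TCP to the fingertips, in m); z points along the fingers, y is the direction in which the jaws open and shut (so a half turn about z gives the same grasp; the last joint's range is limited). The gripper opens to 85 mm and grips with 20 to 120 N. Pads are 22 mm wide; open, the fingers measure 114 mm over their backs; the gripper's body (76 mm by 85 mm) begins 54 mm behind the grasp point. The pads swing forward as they close: fully open they stand 13 mm farther back than shut.
Start: joints at [-1.114, 0.241, 0.005, 1.335, 0, 1.571], TCP at [0.221, -0.449, 0.245] pointing down, gripper open.
Joint ranges: [-2.72, 2.72], [-1.05, 1.87], [-1.09, 1.28], [-1.99, 2.15], [-1.42, 1.44], [-3.14, 3.14]. Speed limits (rad/s): [2.79, 2.79, 3.14, 3.14, 3.14, 3.14].

## Interface

Orientations are given as a unit quaternion [x, y, z, w].
In Python, from workcell import * gives the robot as it stands.
- The arm moves only by the tool arm_command, never from a script. Its arguments are lists of equal length, an entry for each row: "translation": the shift along the tool's x, y, z in cm, a list of three; "turn": the turn about the tool's z in rad; "hand": the closure, from 0 (fully open) to 1 (shut). In form: {"translation": [[x, y, z], ...], "turn": [turn, ...], "hand": [hand, ...]}. A call has 1 to 5 rows; each row is the pose to reach, as a shift and turn from the pose commanded when the call began, along the tool's axes at that moment; what a row does not reach only later rows make up. A row lasts 1/12 s, in which the tool goes at most 41.7 mm and 7.16 degrees, less where a joint would pass 70% of its speed; a pose out of reach is approached as far as the arm can. A call with a gripper value outside its range is refused whole. The fingers move at their own pace and stop on an object; the grip force is fixed at half the most. Time passes only in rows, so rows that repeat a pose let the fingers close. It gives the time, the measured TCP pose, the force and the opening at its end, in the units of the state.
- get_obs(): the state, without advancing time (a new reading comes with each control period).
- camera(name): name is "scene" or "side" or "wrist"; returns (picture, depth): 420x560x3 uint8, red, green, blue; 420x560 float32, m along the optical axis (not along the pixel's ray), 0 where there is no reading.
- camera_info(name): a dict with "mtx" (3x3 intrinsics, pixels), "world_to_cam" (4x4, takes a point from world to camera coordinates). Camera axes: x right, y down, z forward; pixel columns grow to the right and rows downward; lengths in m; the calibration is good to about 2 mm. The wrist camera is an equidistant fisheye: a pixel r from the principal point sees the ray r / f radians off the axis. A picture is of the moment at which its call begins: read the wrist's pose just before it. camera_info takes no time and is no camera call; for the wrist camera it gives the pose at the moment of the call.
- job_done(): hands the job in, once; it reports no verdict.
Trained networks look in the newest picture that a camera, given by its name, has taken for a name from the list of things; names that differ only in an ending like _2 or _b are one class to them, and where a whole thing is asked for, a point or a joint stands for the part that bears it (a point fixed in the world has none). Each returns a list of dicts, best first, with "conf" (0 to 1); they miss things now and then, are a little off and sometimes report something else, mostly with a low value. They report only what shows in the picture. A call takes as long as a camera call. They do not tell look-alikes from the thing itself.
- search_frame(camera, name): "location" ([row, column] in pixels, amid what is visible of it).
- spot_point(camera, name): "location" ([row, column] in pixels: a listed point, or the origin of a listed thing).
The state is a dict: "clock": time; "joint_pos": joint angles; "joint_vel": joint speeds; "tau": joint torques, N m; "eef_pos": TCP position; "tool_rot": TCP orientation; "ft_force": force on the tool from outside, world axes, zero at the start; "ft_torque": the same for the moment, N m; "grip_width": finger opening in m.
Only numpy, scipy, OpenCV 4.12 (cv2) and the standard library are available. Lean on these libraries where they do the work, as an engineer would, in place of code of your own. Each camera call takes 0.05 s, during which the arm holds its last target. There are 200 camera calls.

## Task

The charger of the cooking thermometer is lying on its back: stand it upright on the thin square wooden charging pad, opening at the top. Then take the probe out of the wooden drying block and push its stem fully home into the opening of the standing charger, and let go. Leave the cup, the bowl, the stopper and the paddle where they are.

Things in the scene. Friction and masses are not known exactly. Their poses are not given: they have to be found in the camera images.
- pad: Thin square pad of light wood, 160 x 160 x 4 mm, fixed to the counter. Origin: centre of its underside, on the counter; z up; its top is at z = 4 mm.
- charger: Loose white block 100 (x) x 58 (y) x 44 (z) mm, 0.45 kg, centre of mass 13 mm from the middle towards the foot. Lies on its back at first, black display up, top end towards the robot within 40 deg. x: from the black rubber foot (x = -50) to the top end with the opening (x = +50); z: out of the display. Origin: centre of the back face (body is z = 0 to 44). Upright: x up, rubber on the pad.
- charger_mouth (a point): Centre of the opening in the charger's top end, level with that end face. Round hole 12 mm across with a 2 mm chamfer, 72 mm deep along the charger's x, at the middle of the 58 x 44 mm end. Axes as the charger's.
- charger_foot (a point): Centre of the charger's rubber foot end (58 x 44 mm), on its outer face. Axes as the charger's.
- probe: Loose probe 115 mm long, 60 g: steel stem 9 mm across, 65 long (last 10 mm tapers to 3 across) under a black round head 20 across, 50 long, to grip. Origin: stem tip; z from tip to head (head z = 65 to 115). Starts upright in the block, head resting on it; lifts straight out. Fully home in the charger, the head's underside lies on the charger's end face.
- probe_shoulder (a point): Centre of the underside of the probe's head, where the stem begins (65 mm above the tip). Axes as the probe's.
- block: Wooden drying block, 70 x 70 x 75 mm high, fixed. One vertical hole 13 mm across, 68 mm deep, in the middle of its top holds the probe at first. Origin: centre of its underside.
- cup: Bystander: steel measuring cup, 76 mm across, 60 mm high. Origin: centre of its underside.
- bowl: Bystander: white ceramic pinch bowl, 84 mm across, 40 mm high. Origin: centre of its underside.
- stopper: Bystander: glass cruet stopper, 38 mm across, 70 mm high, standing. Origin: centre of its underside.
- paddle: Bystander: flat wooden rice paddle lying along y, about 200 x 62 x 8 mm. Origin: on its underside, near the middle of its length.
Not all that is in view belongs to the job. Of the things that look like the pad, take the one that is farthest to the robot's right at the start.

How it is judged:
On the way, in this order (a step that is already met when the one before it is completed fails the run):
1. the charger stands upright on its foot on the pad, opening at the top (angle between charger's own x axis and vertical below 0.08 rad and x of charger_foot in the frame of pad between -0.062 and 0.062 m and y of charger_foot in the frame of pad between -0.062 and 0.062 m and z of charger_foot in the frame of pad below 0.009 m), for 0.2 s.
2. the probe's stem is fully home in the opening of the standing charger (all of step 1 and distance between probe_shoulder and charger_mouth below 0.005 m and angle between the z axis of probe and the x axis of charger, either way round below 0.07 rad), for 0.2 s.
At the end, for the whole second after the job is handed in: Charger on its foot on the pad, opening up, within 0.08 rad of upright, foot centre within 62 mm of the pad's centre along each pad side and 5 mm of its top; probe home in the opening (shoulder within 5 mm of the mouth, within 0.07 rad of the hole axis); both released and at rest (all of step 2 and linear speed of each of charger, probe below 0.02 m/s and contact force between the fingers and probe below 0.2 N and contact force between the fingers and charger below 0.2 N); the robot touches nothing.
It fails at once if the measuring cup is moved more than 30 mm or knocked over (distance of cup from where it was at the start of the episode above 0.03 m or angle between cup's own z axis and vertical above 0.5 rad).
It fails at once if the pinch bowl is moved more than 30 mm or knocked over (distance of bowl from where it was at the start of the episode above 0.03 m or angle between bowl's own z axis and vertical above 0.5 rad).
It fails at once if the cruet stopper is moved more than 30 mm or knocked over (distance of stopper from where it was at the start of the episode above 0.03 m or angle between stopper's own z axis and vertical above 0.5 rad).
It fails at once if the rice paddle is moved more than 30 mm or knocked over (distance of paddle from where it was at the start of the episode above 0.03 m or angle between paddle's own z axis and vertical above 0.5 rad).
It also fails if it takes over 72 s, if anything falls off the work surface, if the arm or the gripper's body presses on something with over 40 N, if the wrist force passes 120 N, or if a joint passes its speed limit or range.

## Working session

There is one attempt and no reset: what is moved stays moved. The work goes in short steps, Python scripts to look and compute and a tool call to move; the robot and the scene stay as the last step left them, time stands still between calls to the robot, and variables do not carry over. Pictures are saved under pics/ and viewed, about 8 in all and at most 12, crops included, and the job is handed in when it is done.

Besides the shell and the picture viewer there is one more tool, called after ">>>" by a JSON object that holds its "op" and its "data", one argument or row to a line. arm_command: Moves the arm, as the interface text tells. Its arguments: {"type":"object","properties":{"translation":{"type":"array","items":{"type":"array","items":{"type":"number"}}},"turn":{"type":"array","items":{"type":"number"}},"hand":{"type":"array","items":{"type":"number"}}},"required":["translation","turn","hand"]}

```bash
ls; mkdir -p pics; cat > h.py <<'E'
from workcell import *
import numpy as np, cv2
from scipy.spatial.transform import Rotation as R
def save(n,f,crop=None,s=1):
    p,d=camera(n); q=p[:,:,::-1]
    if crop: q=q[crop[0]:crop[1],crop[2]:crop[3]]
    cv2.imwrite(f,cv2.resize(q,None,fx=s,fy=s)); return p,d
def w(n,r,c,z=None,d=None):
    i=camera_info(n);K=np.array(i['mtx']);T=np.linalg.inv(i['world_to_cam'])
    v=np.array([(c-K[0,2])/K[0,0],(r-K[1,2])/K[1,1],1])
    if n=='wrist':
        t=np.hypot(*v[:2]); v=np.array([v[0]/t*np.tan(t),v[1]/t*np.tan(t),1]) if t>1e-9 else v
    if d is None:
        o=T[:3,3];u=T[:3,:3]@v; return o+u*(z-o[2])/u[2]
    return T[:3,:3]@(v*d)+T[:3,3]
E
python3 - <<'E'
from h import *
a,da=save('scene','pics/s1.png');b,db=save('side','pics/d1.png')
cv2.imwrite('pics/a1.png',cv2.resize(np.vstack([a,b])[:,:,::-1],(400,600)) if 0 else np.hstack([a,b])[:,:,::-1][:, :])
print(get_obs())
for n,D in(('scene',da),('side',db)):
  for o in 'pad charger charger_mouth charger_foot probe block cup bowl stopper paddle'.split():
    for k,e in enumerate(spot_point(n,o)[:4]):
        r,c=e['location'];d=D[int(r),int(c)]
        print(n,o,round(e['conf'],2),np.round([r,c]),np.round(w(n,r,c,d=d),3))
E
```

```text
pics
{'clock': 0.1, 'joint_pos': array([-1.11400613e+00,  2.41318539e-01,  3.84619733e-03,  1.33522095e+00,
       -9.30697509e-06,  1.57076788e+00]), 'joint_vel': array([-5.93232959e-04, -2.27669827e-03,  2.14796717e-03, -4.90436406e-04,
       -3.68280665e-05,  5.95104853e-04]), 'tau': array([-5.90496074e-04, -3.73138118e+01,  2.53009772e+01,  1.08145463e-02,
       -4.33527339e-05,  4.52617826e-06]), 'eef_pos': array([ 0.22028819, -0.44824068,  0.24450664]), 'tool_rot': array([ 9.74027363e-01,  2.26428347e-01, -2.19269573e-04, -9.22799934e-04]), 'ft_force': array([-0.32788279,  0.03450554, -0.34814711]), 'ft_torque': array([-0.02052939,  0.05599096,  0.00748993]), 'grip_width': 0.08566856524498084}
scene pad 0.93 [173. 331.] [ 0.527  0.491 -0.002]
scene pad 0.89 [220. 287.] [0.52  0.244 0.003]
scene pad 0.73 [124. 340.] [0.434 0.727 0.006]
scene pad 0.69 [170. 236.] [0.265 0.335 0.001]
scene charger 0.82 [295. 243.] [ 0.578 -0.032  0.042]
scene charger_mouth 0.97 [272. 235.] [0.524 0.005 0.045]
scene charger_mouth 0.17 [292. 241.] [ 0.569 -0.028  0.04 ]
scene charger_foot 0.75 [30
[... 297 characters left out ...]
ddle 0.74 [344. 132.] [ 0.476 -0.266  0.086]
scene paddle 0.63 [352. 316.] [ 0.783 -0.042  0.005]
side pad 0.81 [242. 265.] [0.518 0.268 0.003]
side pad 0.69 [404. 200.] [0.424 0.752 0.005]
side pad 0.63 [291. 336.] [0.261 0.337 0.006]
side charger 0.66 [144. 339.] [ 0.472 -0.25   0.074]
side charger 0.63 [188. 288.] [0.554 0.026 0.028]
side charger_mouth 0.72 [191. 299.] [0.521 0.009 0.015]
side charger_foot 0.83 [173. 279.] [ 0.636 -0.073 -0.003]
side block 0.71 [160. 341.] [ 0.449 -0.222  0.027]
side cup 0.56 [225. 201.] [0.72  0.318 0.028]
side bowl 0.81 [141. 282.] [ 0.719 -0.27  -0.003]
side stopper 0.71 [199. 221.] [0.743 0.165 0.006]
side paddle 0.6 [165. 241.] [ 0.783 -0.038  0.005]
```

View pics/s1.png

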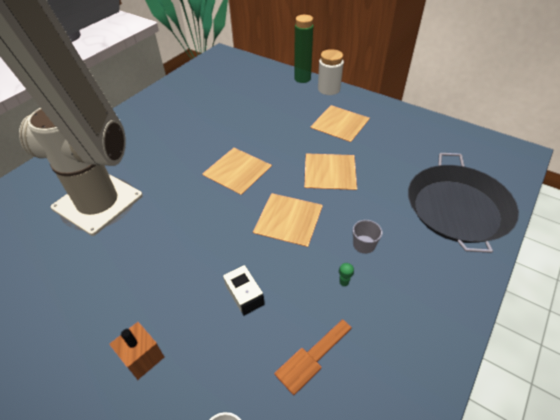

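View pics/d1.png

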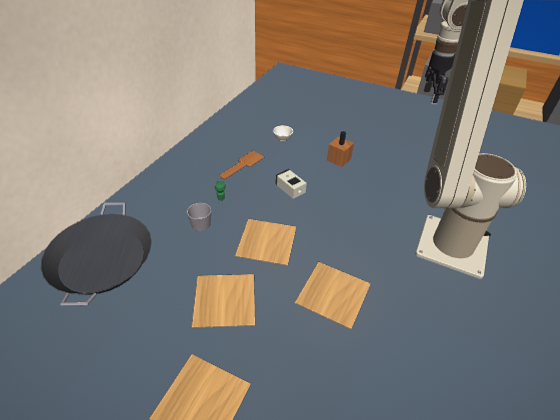

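The pads show at scene pixels (220,287), (170,236), (173,331) and (124,340). The rightmost has the smallest y: (220,287), world about (0.52, 0.25). The charger is at (290,243) with its top end towards the robot. The block with the probe is at (350,137), which the networks also take for the charger and the paddle. I'll refine the charger, pad and block from the depth.

```bash
cat >> h.py <<'E'
def cloud(n,d):
    i=camera_info(n);K=np.array(i['mtx']);T=np.linalg.inv(i['world_to_cam'])
    r,c=np.mgrid[:d.shape[0],:d.shape[1]]
    a,b=(c-K[0,2])/K[0,0],(r-K[1,2])/K[1,1]
    if n=='wrist':
        t=np.hypot(a,b)+1e-9; k=np.tan(np.minimum(t,1.4))/t; a,b=a*k,b*k
    P=np.stack([a*d,b*d,d],-1)@T[:3,:3].T+T[:3,3]; P[d<=0]=np.nan; return P
def rect(P,m):
    q=P[m][:,:2].astype(np.float32)*1000
    (c,s,a)=cv2.minAreaRect(q); return len(q),np.round(c,1),np.round(s,1),round(a,1)
def near(P,x,y,r): return np.hypot(P[...,0]-x,P[...,1]-y)<r
def axes():
    o=get_obs(); M=R.from_quat(o['tool_rot']).as_matrix(); return o,M
def shift(x,y,z):
    o,M=axes(); return np.round(M.T@(np.array([x,y,z])-o['eef_pos'])*100,2)
E
python3 - <<'E'
from h import *
a,da=camera('scene');P=cloud('scene',da)
z=P[...,2]
print('charger top',rect(P,near(P,.57,-.03,.09)&(z>.036)&(z<.055)))
print('block top',rect(P,near(P,.48,-.25,.1)&(z>.065)&(z<.083)), 'probe',rect(P,near(P,.48,-.25,.1)&(z>.1)))
m=near(P,.52,.25,.13)&(abs(z)<.02)&(a[...,0].astype(int)>a[...,2]+30); print('pad',rect(P,m), np.nanmedian(z[m]))
m=near(P,.64,.15,.05)&(abs(z)<.02);print('counter z',np.nanmedian(z[m]))
print([k for k in dir() if 'tip' in k], globals().get('tip_reach'))
o,M=axes();print(M, shift(.50,-.02,.25))
E
```

```text
charger top (940, array([560.3, -11.6]), array([ 58.8, 103.2]), 64.8)
block top (1000, array([ 467.1, -262.1]), array([70. , 72.3]), 79.8) probe (132, array([ 467.3, -262.3]), array([20.3, 19. ]), 14.9)
pad (2433, array([516.6, 257.2]), array([163. , 167.3]), 15.2) 0.0023338467722494594
counter z -0.0014058742215753983
['tip_reach'] 0.014
[[ 8.97481774e-01  4.41051544e-01  2.52225343e-05]
 [ 4.41051544e-01 -8.97481775e-01  9.19614948e-06]
 [ 2.66927408e-05  2.87106112e-06 -1.00000000e+00]] [ 43.99 -26.15  -0.47]
```

>>> {"op": "arm_command", "data": {
  "translation": [
    [3.5,-2.1,0],
    [7,-4.2,0],
    [10.5,-6.3,0],
    [14,-8.4,0],
    [17.5,-10.5,0]
  ],
  "turn": [0,0,0,0,0],
  "hand": [0,0,0,0,0]
}}

```text
clock: 1.57
eef_pos: [0.3318, -0.2758, 0.2455]
tool_rot: [0.974, 0.226, 0.0, 0.0]
ft_force: [1.0, -0.2, -0.1]
grip_width: 0.0853
```

>>> {"op": "arm_command", "data": {
  "translation": [
    [3.5,-2.1,0],
    [7,-4.2,0],
    [10.5,-6.3,0],
    [14,-8.4,0],
    [17.5,-10.5,0]
  ],
  "turn": [0,0,0,0,0],
  "hand": [0,0,0,0,0]
}}

```text
clock: 1.98
eef_pos: [0.4428, -0.104, 0.2456]
tool_rot: [0.974, 0.226, 0.0, 0.0]
ft_force: [0.7, -0.0, 0.3]
grip_width: 0.0852
```

>>> {"op": "arm_command", "data": {
  "translation": [
    [0,0,0],
    [0,0,0],
    [0,0,0],
    [0,0,0],
    [0,0,0]
  ],
  "turn": [0.12,0.24,0.36,0.48,0.6],
  "hand": [0,0,0,0,0]
}}

```text
clock: 2.4
eef_pos: [0.4421, -0.1056, 0.2453]
tool_rot: [0.997, -0.074, 0.0, 0.0]
ft_force: [0.4, 0.5, -0.0]
grip_width: 0.0852
```

>>> {"op": "arm_command", "data": {
  "translation": [
    [0,0,0],
    [0,0,0],
    [0,0,0],
    [0,0,0],
    [0,0,0]
  ],
  "turn": [0.1,0.2,0.297,0.297,0.297],
  "hand": [0,0,0,0,0]
}}

```text
clock: 2.82
eef_pos: [0.4198, -0.1607, 0.2454]
tool_rot: [0.981, -0.192, 0.003, -0.017]
ft_force: [0.3, -0.6, -0.2]
grip_width: 0.0854
```

```bash
python3 - <<'E'
from h import *
a,da=save('wrist','pics/w1.png');P=cloud('wrist',da);z=P[...,2]
print('charger top',rect(P,near(P,.56,-.012,.08)&(z>.036)&(z<.055)))
for o in ('charger_mouth','charger_foot'):
  for e in spot_point('wrist',o)[:2]: r,c=e['location'];print(o,e['conf'],np.round([r,c]),P[int(r),int(c)])
o,M=axes();print(M.round(3),o['eef_pos'],shift(.533,.001,.10),o['joint_pos'])
E
```

```text
charger top (3997, array([559.8, -10.9]), array([ 60.2, 100.4]), 64.4)
charger_mouth 0.91 [157. 123.] [ 0.51059506 -0.001934    0.04393575]
charger_foot 0.74 [ 68. 121.] [ 0.61887057 -0.02057759 -0.00066234]
[[ 0.927 -0.374  0.013]
 [-0.375 -0.927  0.033]
 [-0.001 -0.035 -0.999]] [ 0.42046648 -0.15925155  0.24537543] [  4.44 -18.55  15.2 ] [-0.38491182  0.14142642 -0.11881496  1.31136249  0.03550421  3.14059462]
```

View pics/w1.png

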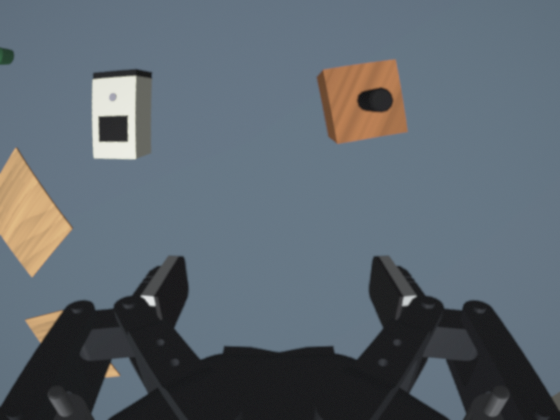

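The wrist view shows the charger at (115,122) with its display up, and the block and probe at (100,365). My turn drove joint 6 into its limit, so I'll go round the other way by half a turn.

>>> {"op": "arm_command", "data": {
  "translation": [
    [0,0,0],
    [0,0,0],
    [0,0,0],
    [0,0,0],
    [0,0,0]
  ],
  "turn": [-0.12,-0.24,-0.36,-0.48,-0.6],
  "hand": [0,0,0,0,0]
}}

```text
clock: 3.38
eef_pos: [0.4208, -0.1586, 0.2453]
tool_rot: [0.994, 0.112, 0.008, -0.016]
ft_force: [0.0, 0.2, 0.1]
grip_width: 0.0855
```

>>> {"op": "arm_command", "data": {
  "translation": [
    [0,0,0],
    [0,0,0],
    [0,0,0],
    [0,0,0],
    [0,0,0]
  ],
  "turn": [-0.12,-0.24,-0.36,-0.48,-0.6],
  "hand": [0,0,0,0,0]
}}

```text
clock: 3.8
eef_pos: [0.4208, -0.1586, 0.2453]
tool_rot: [0.916, 0.4, 0.012, -0.013]
ft_force: [-1.2, 0.7, 0.4]
grip_width: 0.0852
```

>>> {"op": "arm_command", "data": {
  "translation": [
    [0,0,0],
    [0,0,0],
    [0,0,0],
    [0,0,0],
    [0,0,0]
  ],
  "turn": [-0.12,-0.24,-0.36,-0.48,-0.6],
  "hand": [0,0,0,0,0]
}}

```text
clock: 4.22
eef_pos: [0.4208, -0.1586, 0.2453]
tool_rot: [0.757, 0.653, 0.016, -0.009]
ft_force: [0.1, -0.2, 0.1]
grip_width: 0.0856
```

>>> {"op": "arm_command", "data": {
  "translation": [
    [0,0,0],
    [0,0,0],
    [0,0,0],
    [0,0,0],
    [0,0,0]
  ],
  "turn": [-0.12,-0.24,-0.36,-0.48,-0.6],
  "hand": [0,0,0,0,0]
}}

```text
clock: 4.63
eef_pos: [0.4208, -0.1586, 0.2453]
tool_rot: [0.53, 0.848, 0.017, -0.004]
ft_force: [0.9, 0.4, -0.3]
grip_width: 0.0853
```

>>> {"op": "arm_command", "data": {
  "translation": [
    [0,0,0],
    [0,0,0],
    [0,0,0],
    [0,0,0],
    [0,0,0]
  ],
  "turn": [-0.12,-0.24,-0.36,-0.48,-0.6],
  "hand": [0,0,0,0,0]
}}

```text
clock: 5.05
eef_pos: [0.4208, -0.1586, 0.2453]
tool_rot: [0.256, 0.967, 0.018, 0.002]
ft_force: [0.3, 0.2, 0.3]
grip_width: 0.0855
```

```bash
python3 - <<'E'
from h import *
o,M=axes();print(M.round(3),o['eef_pos'],shift(.533,.002,.10),o['joint_pos'],o['clock'])
yaw=np.arctan2(M[1,0],M[0,0]);print('turn',-(np.deg2rad(154.5)-yaw))
E
```

```text
[[-0.869  0.495  0.012]
 [ 0.495  0.868  0.033]
 [ 0.006  0.035 -0.999]] [ 0.4207687  -0.15858642  0.24534062] [-1.89 18.99 15.2 ] [-0.38325049  0.14157481 -0.11872942  1.31134721  0.03544582  0.13461883] 5.05
turn -0.07272741141236194
```

>>> {"op": "arm_command", "data": {
  "translation": [
    [-0.4,3.8,2],
    [-0.8,7.6,4],
    [-1.2,11.4,6],
    [-1.6,15.2,8],
    [-1.89,18.99,10]
  ],
  "turn": [0,0,0,0,-0.073],
  "hand": [0,0,0,0,0]
}}

```text
clock: 5.47
eef_pos: [0.5307, -0.0043, 0.1543]
tool_rot: [0.223, 0.975, 0.018, 0.003]
ft_force: [0.5, -1.9, 0.1]
grip_width: 0.0852
```

>>> {"op": "arm_command", "data": {
  "translation": [
    [0,0,0],
    [0,0,0]
  ],
  "turn": [0,0],
  "hand": [0,0]
}}

```text
clock: 5.63
eef_pos: [0.5293, -0.0042, 0.1531]
tool_rot: [0.222, 0.975, 0.017, 0.001]
ft_force: [-0.1, -0.3, 0.7]
grip_width: 0.0856
```

```bash
python3 - <<'E'
from h import *
a,da=save('wrist','pics/w2.png');P=cloud('wrist',da);z=P[...,2]
print('charger top',rect(P,near(P,.56,-.012,.08)&(z>.036)&(z<.055)))
o,M=axes();print(M.round(3),o['eef_pos'],shift(.533,.002,.018),o['joint_pos'],o['clock'])
yaw=np.arctan2(M[1,0],M[0,0]);print('turn',-(np.deg2rad(154.5)-yaw))
E
```

```text
charger top (8378, array([560.7, -12.6]), array([ 58.7, 100.8]), 64.3)
[[-0.9    0.435  0.01 ]
 [ 0.435  0.9    0.033]
 [ 0.005  0.034 -0.999]] [ 0.5291964  -0.00546093  0.15419711] [-0.09  0.38 13.64] [-0.0283974   0.34767432 -0.0925701   1.12140117  0.03305284  0.42194042] 5.6833
turn -0.005039720077881782
```

View pics/w2.png

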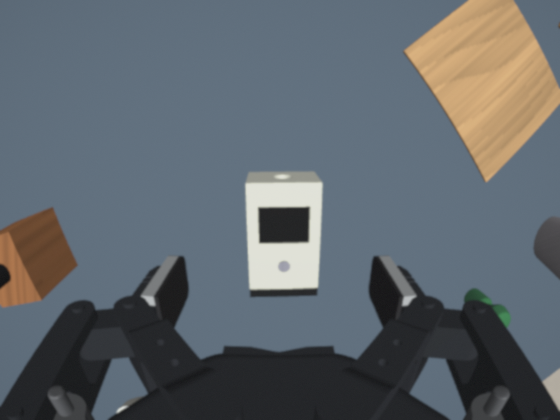

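Viewing confirms the charger squarely between the jaws, with its top end at the image top (175,283) and its foot at (292,283). I'll go down onto it 30 mm from the middle towards the top end.

>>> {"op": "arm_command", "data": {
  "translation": [
    [0,0.2,3.5],
    [0,0.2,7],
    [0,0.2,10.5],
    [-0.15,0.24,13.45],
    [-0.15,0.24,13.45]
  ],
  "turn": [0,0,0,-0.008,-0.008],
  "hand": [0,0,0,0,0]
}}

```text
clock: 6.1
eef_pos: [0.529, -0.0019, 0.0161]
tool_rot: [0.222, 0.975, 0.016, -0.002]
ft_force: [-0.5, -1.0, 0.7]
grip_width: 0.0855
```

>>> {"op": "arm_command", "data": {
  "translation": [
    [0,0,0],
    [0,0,0],
    [0,0,0],
    [0,0,0],
    [0,0,0]
  ],
  "turn": [0,0,0,0,0],
  "hand": [0.2,0.3,0.35,0.36,0.36]
}}

```text
clock: 6.52
eef_pos: [0.536, -0.0012, 0.024]
tool_rot: [0.221, 0.975, 0.018, 0.005]
ft_force: [-0.6, 2.2, 8.3]
grip_width: 0.0575
```

>>> {"op": "arm_command", "data": {
  "translation": [
    [0,0,-1.5],
    [0,0,-3],
    [0,0,-6],
    [0,0,-9],
    [0,0,-12]
  ],
  "turn": [0,0,0,0,0],
  "hand": [0.36,0.36,0.36,0.36,0.36]
}}

```text
clock: 6.93
eef_pos: [0.5311, -0.0053, 0.1421]
tool_rot: [0.221, 0.975, 0.017, 0.002]
ft_force: [0.8, -0.2, -4.7]
grip_width: 0.0576
```

```bash
cat >> h.py <<'E'
def tilt(n='side'):
    # charger pose in tool frame from white points near tool
    a,d=camera(n);P=cloud(n,d);o,M=axes()
    return a,P,o,M
E
python3 - <<'E'
from h import *
a,da=save('scene','pics/s2.png');b,db=save('side','pics/x.png')
cv2.imwrite('pics/c2.png',np.hstack([cv2.resize(a[150:330,150:350],(400,360)),cv2.resize(b[100:280,220:420],(400,360))])[:,:,::-1])
print(get_obs()['eef_pos'],get_obs()['grip_width'])
E
```

```text
[ 0.53602372 -0.00553576  0.14689082] 0.05759465289747709
```

View pics/c2.png

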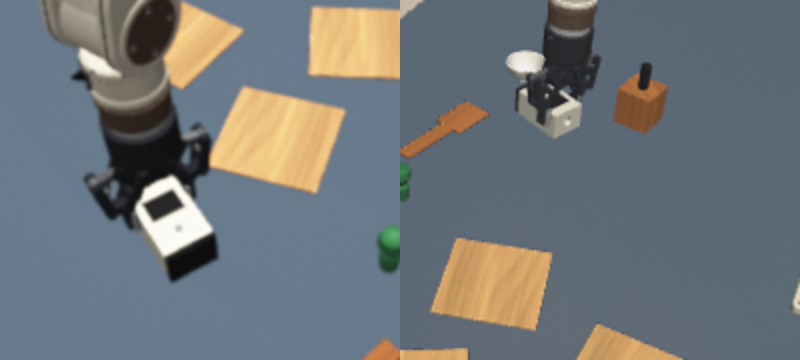

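The grip holds the charger nearly level (left: display still up). I'll carry it over the pad, then ease the grip so its foot swings down.

>>> {"op": "arm_command", "data": {
  "translation": [
    [1.6,2.9,0.1],
    [3.2,5.8,0.2],
    [4.8,8.7,0.3],
    [6.4,11.5,0.4]
  ],
  "turn": [0,0,0,0],
  "hand": [0.36,0.36,0.36,0.36]
}}

```text
clock: 7.37
eef_pos: [0.5227, 0.1271, 0.1396]
tool_rot: [0.221, 0.975, 0.017, 0.001]
ft_force: [0.7, -0.2, -4.9]
grip_width: 0.0577
```

>>> {"op": "arm_command", "data": {
  "translation": [
    [1.6,2.9,0.1],
    [3.2,5.8,0.2],
    [4.8,8.7,0.3],
    [6.4,11.4,0.4],
    [6.4,11.4,0.4]
  ],
  "turn": [0,0,0,0,0],
  "hand": [0.36,0.36,0.36,0.36,0.36]
}}

```text
clock: 7.78
eef_pos: [0.5138, 0.2625, 0.1397]
tool_rot: [0.217, 0.976, 0.019, 0.001]
ft_force: [0.2, -0.4, -5.3]
grip_width: 0.0573
```

```bash
python3 - <<'E'
from h import *
print(shift(.517,.257,.105),get_obs()['eef_pos'])
for n in('scene','side'):
    a,d=camera(n);P=cloud(n,d);c=get_obs()['eef_pos']
    u=np.array([-.901,.434]);D=P-c; s=D[...,:2]@u; v=D[...,:2]@[.434,.901]
    m=(a.min(-1)>150)&(np.linalg.norm(D,axis=-1)<.13); print(n,m.sum(),'along u',np.nanpercentile(s[m],[2,98]),'z',np.nanpercentile(P[...,2][m],[2,98]))
    q=np.stack([s[m],D[...,2][m]],-1);print('corr slope', np.polyfit(q[:,0],q[:,1],1))
E
```

```text
[-0.55 -0.49  3.45] [0.51376624 0.26253268 0.13968495]
scene 453 along u [-0.06841494  0.0205608 ] z [0.15429715 0.16065439]
corr slope [0.01597471 0.01850114]
side 135 along u [-0.02646296  0.02408585] z [0.12978393 0.1625782 ]
corr slope [-0.15907772  0.01832701]
```

>>> {"op": "arm_command", "data": {
  "translation": [
    [-0.3,-0.3,1.5],
    [-0.5,-0.4,3.3],
    [-0.5,-0.4,3.3],
    [-0.5,-0.4,3.3]
  ],
  "turn": [0,0,0,0],
  "hand": [0.36,0.36,0.36,0.345]
}}

```text
clock: 8.22
eef_pos: [0.517, 0.2501, 0.1061]
tool_rot: [0.222, 0.975, 0.016, 0.0]
ft_force: [0.2, -0.2, -4.8]
grip_width: 0.057
```

```bash
cat >> h.py <<'E'
def state():
    o=get_obs();c=o['eef_pos'];print(o['clock'],c.round(4),o['ft_force'].round(1),round(o['grip_width'],4))
    u=np.array([-.901,.434])
    for n in('scene','side'):
        a,d=camera(n);P=cloud(n,d);D=P-c; s=D[...,:2]@u
        m=(a.min(-1)>150)&(np.linalg.norm(D,axis=-1)<.13)&(P[...,2]>.01)
        q=P[m]; (ctr),(sv),Vt=np.mean(q,0),0,np.linalg.svd(q-q.mean(0),full_matrices=False)[2]
        print(n,m.sum(),'u',np.percentile(s[m],[2,98]).round(3),'z',np.percentile(q[:,2],[2,98]).round(3),'axis',Vt[0].round(3),'nrm',Vt[2].round(3))
E
python3 -c "
from h import *
state()"
```

```text
8.2167 [0.517  0.2501 0.1061] [ 0.2 -0.2 -4.8] 0.057
scene 447 u [-0.07   0.019] z [0.121 0.127] axis [ 0.79  -0.613 -0.016] nrm [-0.015  0.007 -1.   ]
side 128 u [-0.021  0.023] z [0.097 0.13 ] axis [-0.04  -0.997  0.067] nrm [-0.686  0.076  0.723]
```

>>> {"op": "arm_command", "data": {
  "translation": [
    [0,0,0],
    [0,0,0],
    [0,0,0]
  ],
  "turn": [0,0,0],
  "hand": [0.335,0.335,0.335]
}}

```text
clock: 8.57
eef_pos: [0.519, 0.2523, 0.1088]
tool_rot: [0.221, 0.975, 0.018, 0.003]
ft_force: [-0.0, 1.2, -5.5]
grip_width: 0.0573
```

```bash
python3 -c "
from h import *
state()"
```

```text
8.5667 [0.519  0.2523 0.1088] [-0.   1.2 -5.5] 0.0573
scene 448 u [-0.07  0.02] z [0.123 0.13 ] axis [ 0.791 -0.612 -0.011] nrm [ 0.009 -0.006  1.   ]
side 128 u [-0.024  0.023] z [0.098 0.131] axis [-0.07  -0.996  0.055] nrm [ 0.182 -0.067 -0.981]
```

>>> {"op": "arm_command", "data": {
  "translation": [
    [0,0,0],
    [0,0,0],
    [0,0,0]
  ],
  "turn": [0,0,0],
  "hand": [0.328,0.328,0.328]
}}

```text
clock: 8.92
eef_pos: [0.5185, 0.2522, 0.1079]
tool_rot: [0.221, 0.975, 0.017, 0.002]
ft_force: [-0.4, -0.4, -5.2]
grip_width: 0.0577
```

```bash
python3 -c "
from h import *
state()"
```

```text
8.9167 [0.5185 0.2522 0.1079] [-0.4 -0.4 -5.2] 0.0577
scene 451 u [-0.07  0.02] z [0.122 0.129] axis [ 0.772 -0.635 -0.015] nrm [ 0.008 -0.014  1.   ]
side 125 u [-0.02   0.023] z [0.097 0.13 ] axis [-0.108 -0.993  0.05 ] nrm [ 0.402 -0.089 -0.911]
```

>>> {"op": "arm_command", "data": {
  "translation": [
    [0,0,0],
    [0,0,0],
    [0,0,0]
  ],
  "turn": [0,0,0],
  "hand": [0.324,0.324,0.324]
}}

```text
clock: 9.27
eef_pos: [0.5185, 0.2522, 0.1078]
tool_rot: [0.221, 0.975, 0.017, 0.002]
ft_force: [-0.2, -0.3, -6.1]
grip_width: 0.0574
```

>>> {"op": "arm_command", "data": {
  "translation": [
    [0,0,0],
    [0,0,0],
    [0,0,0]
  ],
  "turn": [0,0,0],
  "hand": [0.321,0.321,0.321]
}}

```text
clock: 9.52
eef_pos: [0.5192, 0.2524, 0.1088]
tool_rot: [0.221, 0.975, 0.018, 0.003]
ft_force: [-3.3, -0.7, 2.8]
grip_width: 0.0579
```

```bash
python3 -c "
from h import *
state()"
```

```text
9.5167 [0.5192 0.2524 0.1088] [-3.3 -0.7  2.8] 0.0579
scene 146 u [-0.011  0.031] z [0.095 0.113] axis [ 0.197 -0.956  0.218] nrm [ 0.358 -0.137 -0.924]
side 223 u [-0.009  0.031] z [0.095 0.113] axis [-0.183 -0.981  0.07 ] nrm [ 0.363 -0.134 -0.922]
```

It swung. I'll look.

```bash
python3 - <<'E'
from h import *
a,da=camera('scene');b,db=camera('side')
cv2.imwrite('pics/c3.png',np.hstack([cv2.resize(a[130:270,220:360],(400,400)),cv2.resize(b[160:300,200:340],(400,400))])[:,:,::-1])
state()
E
```

```text
9.7167 [0.5189 0.2525 0.1089] [-1.5 -0.3  4.8] 0.0578
scene 149 u [-0.01   0.031] z [0.096 0.113] axis [-0.167  0.97  -0.175] nrm [-0.34   0.11   0.934]
side 226 u [-0.009  0.03 ] z [0.096 0.113] axis [-0.17  -0.983  0.07 ] nrm [-0.342  0.125  0.931]
```

View pics/c3.png

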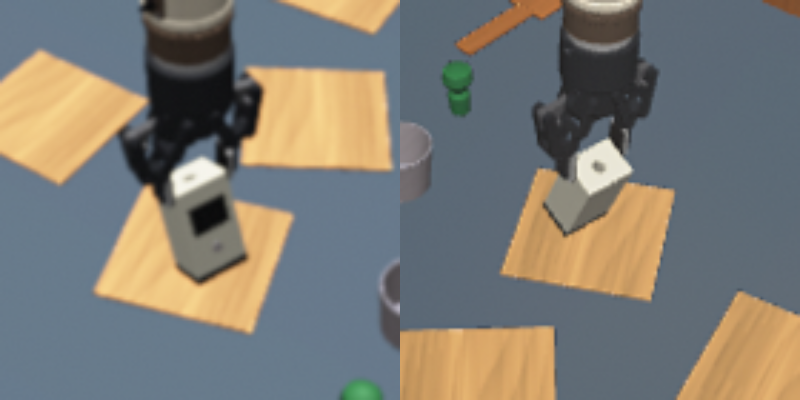

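The charger has its back foot edge on the pad and leans about 20° towards the robot (left crop, foot at about (265,215)). Its centre of mass is already over the foot, so I'll walk the top 35 mm away from the robot, along tool -x, with the loose grip.

>>> {"op": "arm_command", "data": {
  "translation": [
    [-0.7,0,0],
    [-1.4,0,0],
    [-2.1,0,0],
    [-2.8,0,0],
    [-3.4,0,0]
  ],
  "turn": [0,0,0,0,0],
  "hand": [0.321,0.321,0.321,0.321,0.321]
}}

```text
clock: 10.23
eef_pos: [0.5503, 0.2372, 0.1073]
tool_rot: [0.221, 0.975, 0.018, 0.002]
ft_force: [0.6, 0.9, 0.8]
grip_width: 0.0581
```

```bash
python3 -c "
from h import *
state()"
```

```text
10.2333 [0.5503 0.2372 0.1073] [0.6 0.9 0.8] 0.0581
scene 247 u [-0.015  0.027] z [0.098 0.108] axis [-0.044  0.999 -0.01 ] nrm [ 0.006 -0.01  -1.   ]
side 172 u [-0.015  0.028] z [0.099 0.108] axis [ 0.005 -0.998  0.066] nrm [-0.138  0.065  0.988]
```

It reads about upright, so I'll release and rise.

>>> {"op": "arm_command", "data": {
  "translation": [
    [0,0,0],
    [0,0,0],
    [0,0,0],
    [0,0,0],
    [0,0,0]
  ],
  "turn": [0,0,0,0,0],
  "hand": [0.3,0.25,0.15,0.05,0]
}}

```text
clock: 10.75
eef_pos: [0.5488, 0.2375, 0.1077]
tool_rot: [0.221, 0.975, 0.017, 0.002]
ft_force: [0.5, -0.1, -0.3]
grip_width: 0.0853
```

>>> {"op": "arm_command", "data": {
  "translation": [
    [0,0,-1],
    [0,0,-4],
    [0,0,-8],
    [0,0,-12],
    [0,0,-14]
  ],
  "turn": [0,0,0,0,0],
  "hand": [0,0,0,0,0]
}}

```text
clock: 11.17
eef_pos: [0.5488, 0.2334, 0.2542]
tool_rot: [0.221, 0.975, 0.02, 0.006]
ft_force: [0.4, -0.3, 1.1]
grip_width: 0.0856
```

```bash
python3 - <<'E'
from h import *
a,da=camera('scene');b,db=camera('side');c,dc=camera('wrist')
cv2.imwrite('pics/c4.png',np.hstack([cv2.resize(a[130:270,220:360],(266,266)),cv2.resize(b[160:300,200:340],(266,266)),cv2.resize(c[140:420,140:420],(266,266))])[:,:,::-1])
for n,d in(('scene',da),('side',db),('wrist',dc)):
    P=cloud(n,d);m=near(P,.545,.24,.06)&(P[...,2]>.085)&(P[...,2]<.13);q=P[m]
    V=np.linalg.svd(q-q.mean(0),full_matrices=False)[2];print(n,rect(P,m),np.percentile(q[:,2],[5,50,95]).round(4),V[2].round(3))
for n in('scene','side','wrist'):
  for e in spot_point(n,'charger_mouth')[:1]: r,cc=e['location'];print(n,e['conf'],np.round([r,cc]),w(n,r,cc,z=.104))
o,M=axes();print(o['eef_pos'],o['clock'],shift(.467,-.262,.25))
E
```

```text
scene (392, array([545.5, 242.4]), array([59.3, 47.6]), 63.8) [0.0872 0.1014 0.1042] [ 0.102 -0.11   0.989]
side (303, array([546. , 245.6]), array([59.8, 46.3]), 63.8) [0.0878 0.1028 0.1061] [ 0.1   -0.131 -0.986]
wrist (3275, array([543.2, 242.7]), array([58.3, 44.8]), 64.4) [0.0965 0.1006 0.1018] [-0.031  0.022  0.999]
scene 0.63 [198. 299.] [0.55270931 0.2539604  0.104     ]
side 0.58 [210. 259.] [0.55265078 0.24537005 0.104     ]
wrist 0.69 [183. 275.] [0.53777949 0.23793946 0.104     ]
[0.54664178 0.23262584 0.24648227] 11.4667 [-14.11 -48.03  -2.01]
```

View pics/c4.png

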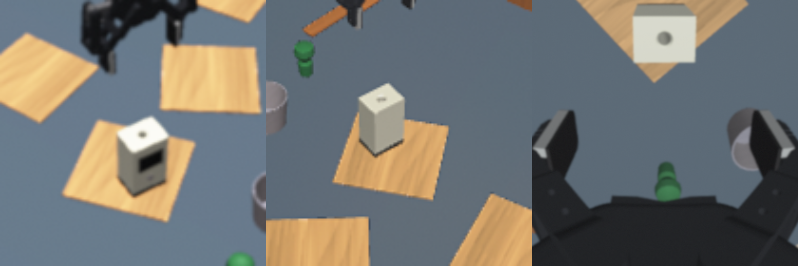

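The charger stands upright on the pad, opening up, at about (0.545, 0.242). Next the probe.

>>> {"op": "arm_command", "data": {
  "translation": [
    [-1.0,-3.43,-0.14],
    [-2.0,-6.86,-0.28],
    [-3.0,-10.3,-0.42],
    [-4.0,-13.7,-0.56],
    [-5.0,-17.15,-0.7]
  ],
  "turn": [0,0,0,0,0],
  "hand": [0,0,0,0,0]
}}

```text
clock: 11.88
eef_pos: [0.5171, 0.0551, 0.2465]
tool_rot: [0.22, 0.975, 0.017, 0.001]
ft_force: [0.6, 0.2, -0.4]
grip_width: 0.0853
```

>>> {"op": "arm_command", "data": {
  "translation": [
    [-1.0,-3.43,-0.14],
    [-2.0,-6.86,-0.28],
    [-3.0,-10.3,-0.42],
    [-4.0,-13.7,-0.56],
    [-5.0,-17.15,-0.7]
  ],
  "turn": [0,0,0,0,0],
  "hand": [0,0,0,0,0]
}}

```text
clock: 12.3
eef_pos: [0.4883, -0.1212, 0.2476]
tool_rot: [0.221, 0.975, 0.018, 0.001]
ft_force: [0.2, 0.1, 1.1]
grip_width: 0.0853
```

>>> {"op": "arm_command", "data": {
  "translation": [
    [-1.0,-3.43,-0.14],
    [-2.0,-6.86,-0.28],
    [-3.0,-10.3,-0.42],
    [-4.1,-13.7,-0.56],
    [-4.1,-13.7,-0.56]
  ],
  "turn": [0,0,0,0,0],
  "hand": [0,0,0,0,0]
}}

```text
clock: 12.72
eef_pos: [0.4659, -0.2666, 0.2478]
tool_rot: [0.224, 0.974, 0.017, 0.001]
ft_force: [0.8, 0.4, 0.9]
grip_width: 0.0855
```

```bash
python3 - <<'E'
from h import *
a,da=camera('wrist')
P=cloud('wrist',da);z=P[...,2]
print('head',rect(P,near(P,.467,-.262,.05)&(z>.115)&(z<.14)),'block',rect(P,near(P,.467,-.262,.07)&(z>.068)&(z<.082)))
a,d=camera('scene');P=cloud('scene',d);z=P[...,2]
print('s charger',rect(P,near(P,.545,.242,.06)&(z>.096)&(z<.12)),np.nanmedian(z[near(P,.545,.242,.03)&(z>.08)]))
print('s head',rect(P,near(P,.467,-.262,.05)&(z>.118)&(z<.14)))
a,d=camera('side');P=cloud('side',d);z=P[...,2]
print('d charger',rect(P,near(P,.545,.242,.06)&(z>.096)&(z<.12)))
print('d head',rect(P,near(P,.467,-.262,.05)&(z>.118)&(z<.14)))
o,M=axes();print(M.round(3),o['eef_pos'],shift(.467,-.262,.105),o['clock'])
E
```

```text
head (484, array([ 466.6, -258.9]), array([19.2, 19.5]), 25.5) block (4622, array([ 466.6, -258.7]), array([70.6, 71. ]), 79.9)
s charger (305, array([544.4, 242.3]), array([59.7, 47.2]), 63.7) 0.10162263488971607
s head (83, array([ 467. , -262.4]), array([18.6, 19.1]), 11.3)
d charger (243, array([546.4, 245.6]), array([59.7, 47.4]), 64.5)
d head (17, array([ 466.8, -259.6]), array([19.9, 15.4]), 89.3)
[[-0.902  0.432  0.009]
 [ 0.432  0.901  0.035]
 [ 0.007  0.036 -0.999]] [ 0.46692086 -0.26108252  0.24832837] [-0.14 -0.59 14.32] 12.8667
```

>>> {"op": "arm_command", "data": {
  "translation": [
    [-0.1,-0.2,3.5],
    [-0.1,-0.3,7],
    [-0.1,-0.4,10.5],
    [-0.1,-0.42,14.3],
    [-0.1,-0.42,14.3]
  ],
  "turn": [0,0,0,0,0],
  "hand": [0,0,0,0,0]
}}

```text
clock: 13.28
eef_pos: [0.4635, -0.2558, 0.0993]
tool_rot: [0.22, 0.975, 0.02, -0.005]
ft_force: [-1.4, 0.5, -0.5]
grip_width: 0.0856
```

>>> {"op": "arm_command", "data": {
  "translation": [
    [0,0,0],
    [0,0,0],
    [0,0,0],
    [0,0,0],
    [0,0,0]
  ],
  "turn": [0,0,0,0,0],
  "hand": [0.3,0.5,0.7,0.9,0.9]
}}

```text
clock: 13.7
eef_pos: [0.47, -0.2616, 0.1091]
tool_rot: [0.221, 0.975, 0.017, 0.004]
ft_force: [-0.1, 0.3, -0.3]
grip_width: 0.0256
```

>>> {"op": "arm_command", "data": {
  "translation": [
    [0,0,0],
    [0,0,0],
    [0,0,0]
  ],
  "turn": [0,0,0],
  "hand": [0.9,0.9,0.9]
}}

```text
clock: 13.95
eef_pos: [0.4697, -0.2618, 0.1089]
tool_rot: [0.221, 0.975, 0.017, 0.004]
ft_force: [0.2, -0.1, 7.4]
grip_width: 0.0187
```

>>> {"op": "arm_command", "data": {
  "translation": [
    [0,0.05,-1.5],
    [0,0.15,-4],
    [0,0.3,-8],
    [0.1,0.4,-12],
    [0.1,0.5,-14]
  ],
  "turn": [0,0,0,0,0],
  "hand": [0.9,0.9,0.9,0.9,0.9]
}}

```text
clock: 14.37
eef_pos: [0.4694, -0.2615, 0.2523]
tool_rot: [0.221, 0.975, 0.016, 0.006]
ft_force: [1.5, -0.7, -0.6]
grip_width: 0.0181
```

>>> {"op": "arm_command", "data": {
  "translation": [
    [1.0,3.43,0.14],
    [2.0,6.86,0.28],
    [3.0,10.3,0.42],
    [4.0,13.7,0.56],
    [5.0,17.15,0.7]
  ],
  "turn": [0,0,0,0,0],
  "hand": [0.9,0.9,0.9,0.9,0.9]
}}

```text
clock: 14.78
eef_pos: [0.4969, -0.0828, 0.2466]
tool_rot: [0.221, 0.975, 0.018, 0.003]
ft_force: [1.0, -0.2, -0.8]
grip_width: 0.0185
```

>>> {"op": "arm_command", "data": {
  "translation": [
    [1.0,3.43,0.14],
    [2.0,6.86,0.28],
    [3.0,10.3,0.42],
    [4.0,13.7,0.56],
    [4.0,13.7,0.56]
  ],
  "turn": [0,0,0,0,0],
  "hand": [0.9,0.9,0.9,0.9,0.9]
}}

```text
clock: 15.2
eef_pos: [0.5205, 0.0625, 0.2456]
tool_rot: [0.217, 0.976, 0.019, 0.002]
ft_force: [-0.2, -0.1, -0.1]
grip_width: 0.018
```

```bash
python3 - <<'E'
from h import *
o,M=axes();c=o['eef_pos'];print(M.round(3),c,o['grip_width'],shift(.545,.243,.25),o['clock'])
T=[]
for n in('scene','side'):
    a,d=camera(n);P=cloud(n,d);z=P[...,2]
    m=near(P,*c[:2],.05)&(z<c[2]-.02)&(z>c[2]-.13)&(z>.02);q=P[m]
    for lo in np.arange(-.12,-.02,.02):
        k=(q[:,2]-c[2]>lo)&(q[:,2]-c[2]<lo+.02)
        if k.sum(): print(n,lo.round(2),k.sum(),(q[k].mean(0)-c).round(4))
    print(rect(P,near(P,.545,.242,.06)&(z>.096)&(z<.12)))
    r,cc=np.nonzero(m);T.append(cv2.resize(a[max(r.min()-60,0):r.min()+80,max(cc.min()-70,0):cc.min()+70],(390,390)))
cv2.imwrite('pics/c5.png',np.hstack(T)[:,:,::-1])
E
```

```text
[[-0.906  0.424  0.013]
 [ 0.424  0.905  0.036]
 [ 0.004  0.038 -0.999]] [0.52046747 0.06248029 0.24561747] 0.017973776033534714 [ 5.44 17.39  0.25] 15.2
scene -0.1 16 [-0.0006  0.0001 -0.0867]
scene -0.08 22 [-0.0003 -0.0006 -0.0686]
scene -0.06 20 [-0.0005 -0.0005 -0.0511]
scene -0.04 41 [ 0.0028 -0.0039 -0.0282]
(306, array([544.3, 242.4]), array([59.6, 48.1]), 66.4)
side -0.1 9 [-0.0021  0.0041 -0.0869]
side -0.08 14 [-0.0027  0.0033 -0.0701]
side -0.06 17 [-0.0024  0.0041 -0.0493]
side -0.04 26 [-0.0042  0.0065 -0.0272]
(241, array([546.1, 244.7]), array([61.4, 48.6]), 64.1)
```

View pics/c5.png

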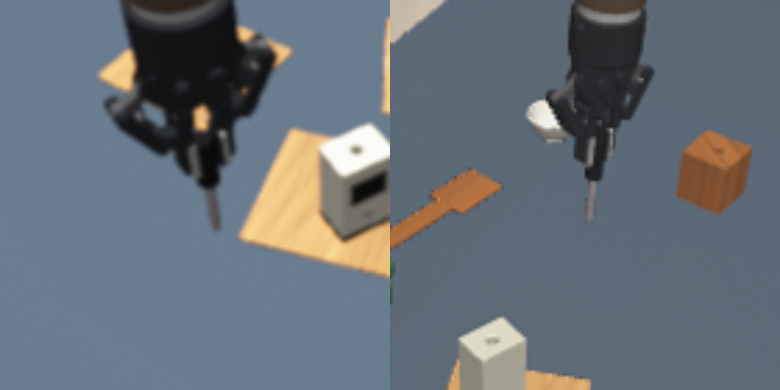

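The probe hangs straight from the jaws, stem at left crop (205,212), and the charger still stands. I'll hover over the opening and compare the stem with the hole in each camera.

>>> {"op": "arm_command", "data": {
  "translation": [
    [1.1,3.5,0.1],
    [2.2,7,0.2],
    [3.3,10.5,0.3],
    [4.4,14,0.4],
    [5.4,17.3,0.5]
  ],
  "turn": [0,0,0,0,0],
  "hand": [0.9,0.9,0.9,0.9,0.9]
}}

```text
clock: 15.72
eef_pos: [0.5462, 0.2362, 0.247]
tool_rot: [0.222, 0.975, 0.017, 0.002]
ft_force: [0.9, -0.2, 0.6]
grip_width: 0.0187
```

>>> {"op": "arm_command", "data": {
  "translation": [
    [0,0,1],
    [0,0,2],
    [0,0,2],
    [0,0,2]
  ],
  "turn": [0,0,0,0],
  "hand": [0.9,0.9,0.9,0.9]
}}

```text
clock: 16.05
eef_pos: [0.5454, 0.2347, 0.2256]
tool_rot: [0.222, 0.975, 0.016, 0.001]
ft_force: [0.6, 0.6, -0.1]
grip_width: 0.0184
```

```bash
cat > rel.py <<'E'
from h import *
def rel():
    o,M=axes();c=o['eef_pos'];print(c,o['grip_width'],o['clock'],o['ft_force']);E=[];T=[]
    for n in('scene','side'):
        a,d=camera(n);P=cloud(n,d);z=P[...,2]
        C=np.linalg.inv(camera_info(n)['world_to_cam'])[:2,3]
        m=near(P,*c[:2],.02)&(z<c[2]-.045)&(z>c[2]-.085)&(z>.108);q=P[m]
        v=(q[:,:2].mean(0)-C);v/=np.linalg.norm(v);s=q[:,:2].mean(0)+v*.0035
        t=near(P,.545,.242,.06)&(z>.096)&(z<.107)
        k=cv2.minAreaRect(P[t][:,:2].astype(np.float32))
        e=np.array(k[0])-s;E.append(e)
        print(n,m.sum(),'stem',s.round(4),'tipz',q[:,2].min() if m.sum() else 0,'hole',np.round(k[0],4),np.round(k[1],3),'err',e.round(4),'tool',np.round(M[:2,:2].T@e*100,2))
        r,cc=230,280
        cx,cy=[int(x) for x in (np.nonzero(t)[0].mean(),np.nonzero(t)[1].mean())]
        T.append(cv2.resize(a[cx-50:cx+30,cy-40:cy+40],(395,395),interpolation=cv2.INTER_CUBIC))
    return np.hstack(T)[:,:,::-1]
E
python3 -c "
from rel import *
cv2.imwrite('pics/c6.png',rel())"
```

```text
[0.54537905 0.23466763 0.22558617] 0.018411903988957642 16.05 [ 0.63761715  0.63939646 -0.06794812]
scene 46 stem [0.5423 0.2371] tipz 0.14126073095354186 hole [0.5454 0.2425] [0.061 0.047] err [0.0031 0.0054] tool [-0.04  0.62]
side 32 stem [0.5451 0.2384] tipz 0.1409590728239506 hole [0.5466 0.2454] [0.06  0.046] err [0.0015 0.007 ] tool [0.17 0.7 ]
```

View pics/c6.png

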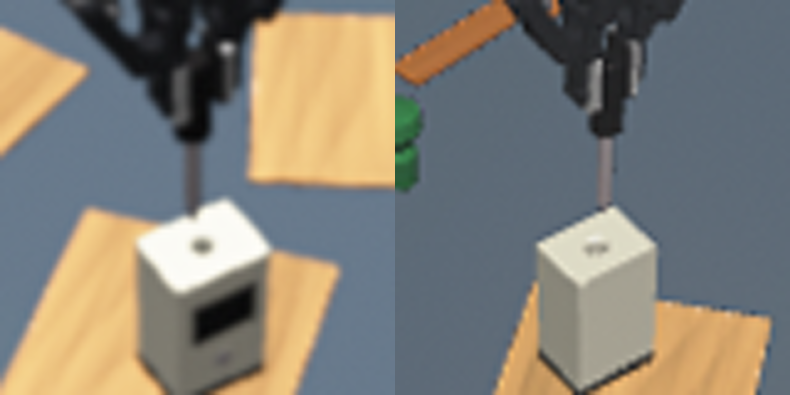

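The probe vertical offset is about 6.6 mm along tool y, so I'll correct and recheck.

>>> {"op": "arm_command", "data": {
  "translation": [
    [0.07,0.65,0],
    [0.07,0.65,0],
    [0.07,0.65,0]
  ],
  "turn": [0,0,0],
  "hand": [0.9,0.9,0.9]
}}

```text
clock: 16.4
eef_pos: [0.5486, 0.2431, 0.2276]
tool_rot: [0.221, 0.975, 0.018, 0.003]
ft_force: [0.2, -0.8, -1.2]
grip_width: 0.0185
```

```bash
python3 -c "
from rel import *
rel()"
```

```text
[0.54864402 0.24306403 0.22757013] 0.018515900926971487 16.4 [ 0.22213704 -0.79925409 -1.2440527 ]
scene 46 stem [0.5458 0.2457] tipz 0.14293586749394815 hole [0.5453 0.2434] [0.061 0.047] err [-0.0006 -0.0023] tool [-0.05 -0.23]
side 32 stem [0.5472 0.2464] tipz 0.1435688885758456 hole [0.5466 0.2451] [0.061 0.047] err [-0.0006 -0.0013] tool [-0.   -0.14]
```

>>> {"op": "arm_command", "data": {
  "translation": [
    [0,-0.15,0],
    [0,-0.2,1],
    [-0.02,-0.24,2],
    [-0.02,-0.27,3],
    [-0.02,-0.3,4]
  ],
  "turn": [0,0,0,0,0],
  "hand": [0.9,0.9,0.9,0.9,0.9]
}}

```text
clock: 16.92
eef_pos: [0.547, 0.2414, 0.1851]
tool_rot: [0.221, 0.975, 0.017, 0.002]
ft_force: [-0.6, 0.3, -0.9]
grip_width: 0.0184
```

```bash
python3 -c "
from rel import *
rel()"
```

```text
[0.54698053 0.24142683 0.18508151] 0.01836654341702092 16.9167 [-0.59594725  0.26778046 -0.85887625]
scene 25 stem [0.5434 0.2432] tipz 0.10832470785698545 hole [0.5454 0.2425] [0.06  0.047] err [ 0.002  -0.0007] tool [-0.21  0.03]
side 23 stem [0.5454 0.2443] tipz 0.10832204191960215 hole [0.5467 0.2449] [0.06  0.048] err [0.0013 0.0006] tool [-0.09  0.11]
```

The tip is inside the hole with no force, so I'll push on.

>>> {"op": "arm_command", "data": {
  "translation": [
    [-0.1,-0.02,1],
    [-0.13,-0.05,2],
    [-0.13,-0.08,3],
    [-0.14,-0.1,4],
    [-0.14,-0.12,4.5]
  ],
  "turn": [0,0,0,0,0],
  "hand": [0.9,0.9,0.9,0.9,0.9]
}}

```text
clock: 17.43
eef_pos: [0.5481, 0.2411, 0.1397]
tool_rot: [0.221, 0.975, 0.017, 0.001]
ft_force: [0.0, 0.1, -0.7]
grip_width: 0.0179
```

>>> {"op": "arm_command", "data": {
  "translation": [
    [0,0,0.1],
    [0,0,0.2],
    [0,0,0.2]
  ],
  "turn": [0,0,0],
  "hand": [0.9,0.9,0.9]
}}

```text
clock: 17.68
eef_pos: [0.549, 0.2416, 0.14]
tool_rot: [0.221, 0.975, 0.018, 0.002]
ft_force: [-0.9, -0.7, -1.2]
grip_width: 0.018
```

>>> {"op": "arm_command", "data": {
  "translation": [
    [0,0,0.1],
    [0,0,0.2],
    [0,0,0.3],
    [0,0,0.3]
  ],
  "turn": [0,0,0,0],
  "hand": [0.9,0.9,0.9,0.9]
}}

```text
clock: 18.02
eef_pos: [0.5492, 0.2417, 0.138]
tool_rot: [0.221, 0.975, 0.018, 0.003]
ft_force: [-2.1, 0.1, 3.4]
grip_width: 0.0181
```

Light contact (3.4 N up), so I'll release slowly, rise and check.

>>> {"op": "arm_command", "data": {
  "translation": [
    [0,0,0],
    [0,0,0],
    [0,0,0],
    [0,0,0],
    [0,0,0]
  ],
  "turn": [0,0,0,0,0],
  "hand": [0.75,0.7,0.6,0.3,0]
}}

```text
clock: 18.43
eef_pos: [0.549, 0.2416, 0.1367]
tool_rot: [0.221, 0.975, 0.017, 0.002]
ft_force: [-0.2, -0.1, 0.3]
grip_width: 0.057
```

>>> {"op": "arm_command", "data": {
  "translation": [
    [0,0,0],
    [0,0.05,-1.5],
    [0,0.15,-4],
    [0,0.3,-8],
    [0,0.4,-11]
  ],
  "turn": [0,0,0,0,0],
  "hand": [0,0,0,0,0]
}}

```text
clock: 18.85
eef_pos: [0.5492, 0.2416, 0.2488]
tool_rot: [0.221, 0.975, 0.018, 0.002]
ft_force: [0.4, -0.0, 1.0]
grip_width: 0.0858
```

>>> {"op": "arm_command", "data": {
  "translation": [
    [0,-3,0],
    [0,-6,0],
    [0,-9,0],
    [0,-12,0],
    [0,-12,0]
  ],
  "turn": [0,0,0,0,0],
  "hand": [0,0,0,0,0]
}}

```text
clock: 19.27
eef_pos: [0.4949, 0.1295, 0.2427]
tool_rot: [0.223, 0.975, 0.016, 0.001]
ft_force: [-1.6, -0.8, 0.4]
grip_width: 0.0853
```

```bash
python3 - <<'E'
from h import *
T=[]
for n in('scene','side'):
    a,d=camera(n);P=cloud(n,d);z=P[...,2]
    print(n,'charger',rect(P,near(P,.545,.242,.06)&(z>.096)&(z<.107)&(a.min(-1)>120)),'head',rect(P,near(P,.546,.242,.02)&(z>.14)&(z<.18)),'head top z',np.nanmax(z[near(P,.546,.242,.02)&(z<.2)]))
    m=near(P,.545,.242,.05)&(z>.02)&(z<.2);r,c=[int(x.mean()) for x in np.nonzero(m)]
    T.append(cv2.resize(a[r-40:r+40,c-40:c+40],(395,395),interpolation=cv2.INTER_CUBIC))
cv2.imwrite('pics/c7.png',np.hstack(T)[:,:,::-1]);o=get_obs();print(o['eef_pos'],o['ft_force'],o['joint_vel'].round(3),o['clock'])
E
```

```text
scene charger (238, array([545.2, 242.5]), array([60.2, 45.7]), 64.7) head (56, array([546.6, 241.5]), array([18.3, 18.3]), 15.3) head top z 0.1550311081408967
side charger (193, array([545.4, 244.7]), array([61. , 48.7]), 61.9) head (47, array([546.5, 246.6]), array([18.4, 18.7]), 44.9) head top z 0.15578876615010828
[0.49754309 0.13266479 0.24315882] [-0.04573071  0.11557941 -0.32558043] [ 0.028  0.025  0.036 -0.006  0.004  0.002] 19.3667
```

View pics/c7.png

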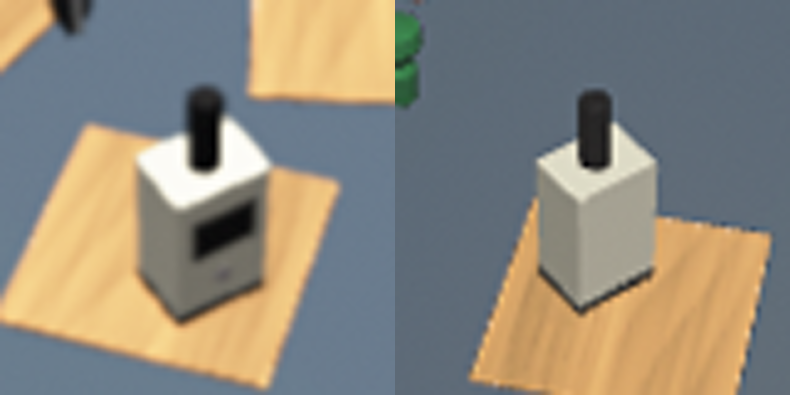

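Probe home: head top at 0.155 m against the expected 0.154 m, and the charger stands on the pad. I'll let the arm settle and hand in.

>>> {"op": "arm_command", "data": {
  "translation": [
    [0,0,0],
    [0,0,0],
    [0,0,0]
  ],
  "turn": [0,0,0],
  "hand": [0,0,0]
}}

```text
clock: 19.62
eef_pos: [0.4982, 0.1343, 0.2426]
tool_rot: [0.22, 0.975, 0.018, 0.002]
ft_force: [0.1, -0.4, -0.5]
grip_width: 0.0857
```

```bash
python3 -c "
from h import *
print(job_done())"
```

```text
the job is handed in; nothing more can be done
None
```

The charger is standing upright on the rightmost pad with the probe's stem fully home in it. I handed the job in at about 19.6 s; it reports no verdict.

**How it went:** I gripped the charger near its top end, carried it to the pad, and eased the grip so the foot swung down. It stopped leaning about 20°, so I moved the top back until it stood up, then let go. I then lifted the probe from the block, lined it up by camera, and pushed it in until I felt 3.4 N of contact.

**Last checks:**
- **Charger:** its top end measures level, and the foot centre is about 30 mm from the pad's centre along each side (limit 62 mm).
- **Probe:** the top of its head is at 0.155 m against an expected 0.154 m, in the middle of the end face.
- **Arm:** the jaws are open and clear, with force readings at noise level.
- **Cup, bowl, stopper and paddle:** I did not measure these again. I kept the arm clear of them.

**What disagreed or went wrong:**
- The scene and side cameras differ by about 2–5 mm, which is roughly the calibration error.
- An early turn ran the last joint into its limit and left the tool tilted about 2° for the rest of the job. I allowed for this in the moves.

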